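# Un-nest the sample cups onto their dishes

## Robot

A 6-joint arm with a two-finger parallel gripper is mounted at the origin on the work surface. World frame = base frame: x ahead of the robot, y to its left, z up, the work surface at z = 0. Lengths are in mm, angles in rad, forces in N, time in s.
With the tool pointing down it reaches from about 350 to 775 mm from the base axis. Payload 7.3 kg.
Tool frame: the origin (TCP) lies at the very end of the fingers, on their centre line; the grasp point (between the pads) lies 19 mm behind it; x points along the fingers, z is the direction in which the jaws open and shut, and the axes are right-handed (so a half turn about x gives the same grasp; the last joint's range is limited). The gripper opens to 92 mm and grips with 3 to 60 N. Pads are 19 mm wide; open, the fingers measure 130 mm over their backs; the gripper's body (75 mm by 190 mm) begins 47 mm behind the grasp point.
Start: joints at [1.013, 0.342, 1.524, -0, 1.275, -0.146], TCP at [210.124, 481.137, 226.741] pointing down, gripper open.
Joint ranges: [-2.53, 2.53], [-0.77, 2.02], [0.04, 2.7], [-1, 4.14], [0.28, 2.66], [-3.11, 3.11]. Speed limits (rad/s): [2.57, 2.57, 3.14, 3.14, 3.14, 3.14].

## Interface

Orientations are given as [roll, pitch, yaw] about the fixed x, y, z axes, in that order (R = Rz(yaw) Ry(pitch) Rx(roll)).
In Python, from plant import * gives the robot as it stands.
- The arm moves only by the tool carry_out, never from a script. Its argument "rows" is a list of rows, each a list of 4 numbers: the shift along the world's x, y, z in mm, then the turn about the world's z in degrees. In form: [[x, y, z, twist], ...]. A call has 1 to 20 rows; each row is the pose to reach, as a shift and turn from the pose measured when the call began; what a row does not reach only later rows make up. A row lasts 1/12 s, in which the tool goes at most 41.7 mm and 7.16 degrees, less where a joint would pass 70% of its speed; a pose out of reach is approached as far as the arm can. A call with a gripper value outside its range is refused whole. "hand" is the finger opening in mm, from 0 to 91.8, set as the call begins (left out, the last holds). The fingers move at their own pace and stop on an object; the grip force is fixed at half the most. Time passes only in rows, so rows that repeat a pose let the fingers close. It gives the time, the measured TCP pose, the force and the opening at its end, in the units of the state.
- get_obs(): the state, without advancing time (a new reading comes with each control period).
- capture(name): name is "scene" or "top" or "wrist"; returns the picture (384x512x3 uint8, red, green, blue); there is no depth.
- camera_info(name): a dict with "camera_matrix" (3x3 intrinsics, pixels), "pose" (4x4, takes a point from camera to world coordinates); the wrist camera has in their place "mount" (4x4, takes a point from camera to tool coordinates, whose origin is the TCP and whose axes are the tool frame's). Camera axes: x right, y down, z forward; pixel columns grow to the right and rows downward; lengths in mm; the calibration is good to about 2 mm. A picture is of the moment at which its call begins: read the wrist's pose just before it. camera_info takes no time and is no camera call.
- close_job(): hands the job in, once; it reports no verdict.
The state is a dict: "time": time; "joint_positions": joint angles; "dq": joint speeds; "tau": joint torques, N m; "tool_pos": TCP position; "tcp_rot": TCP orientation; "contact_force": force on the tool from outside, world axes, zero at the start; "moment": the same for the moment, N m; "grip_width": finger opening in mm.
Only numpy, scipy, OpenCV 4.12 (cv2) and the standard library are available. Lean on these libraries where they do the work, as an engineer would, in place of code of your own. Each camera call takes 0.05 s, during which the arm holds its last target. There are 200 camera calls.

## Task

Take the nested sample cups apart and set each of the four cups upright on the dish of its own colour, standing flat on the dish's floor inside its lip. Set the cups down, do not drop or tip them over, and leave the two solvent bottles where they stand.

Things in the scene. Friction and masses are not known exactly. Their poses are not given: they have to be found in the camera images.
- cup_blue: The large blue plastic sample cup, loose, round and upright: 64 mm outside diameter at the rim, 60 mm at the foot, 60 mm high, wall 3 mm, open well 30 mm deep above a thick solid base. Its origin is the centre of its underside, z up along its axis; yaw does not matter. At the start it stands on the bench, either under the nested green and yellow cups or alone and empty.
- cup_red: The large red plastic sample cup, loose, round and upright: 64 mm outside diameter at the rim, 60 mm at the foot, 60 mm high, wall 3 mm, open well 30 mm deep above a thick solid base. Its origin is the centre of its underside, z up along its axis; yaw does not matter. At the start it stands on the bench, either under the nested green and yellow cups or alone and empty (the blue one being the other).
- cup_green: The medium green plastic sample cup, loose, round and upright: 53 mm outside diameter at the rim, 49 mm at the foot, 60 mm high, wall 3 mm, open well 30 mm deep above a thick solid base. Its origin is the centre of its underside, z up along its axis; yaw does not matter. At the start it stands inside one of the two large cups (blue or red), its underside 30 mm above the bench, its top 30 mm out of the large cup; 3 to 4 mm of play on each side.
- cup_yellow: The small yellow plastic sample cup, loose, round and upright: 42 mm outside diameter at the rim, 38 mm at the foot, 60 mm high, wall 3 mm, open well 30 mm deep above a thick solid base. Its origin is the centre of its underside, z up along its axis; yaw does not matter. At the start it stands inside the medium green cup, its underside 60 mm above the bench, its top 30 mm out of the green cup.
- dish_blue: The blue round dish for the blue cup, fixed flat on the bench: 88 mm outside diameter, 80 mm inside, floor 3 mm above the bench, low lip 4 mm wide whose top is 7 mm above the bench. Its origin is the centre of its underside, at bench height, z up.
- dish_red: The red round dish for the red cup, fixed flat on the bench: 88 mm outside diameter, 80 mm inside, floor 3 mm above the bench, low lip 4 mm wide whose top is 7 mm above the bench. Its origin is the centre of its underside, at bench height, z up.
- dish_green: The green round dish for the green cup, fixed flat on the bench: 77 mm outside diameter, 69 mm inside, floor 3 mm above the bench, low lip 4 mm wide whose top is 7 mm above the bench. Its origin is the centre of its underside, at bench height, z up.
- dish_yellow: The yellow round dish for the yellow cup, fixed flat on the bench: 66 mm outside diameter, 58 mm inside, floor 3 mm above the bench, low lip 4 mm wide whose top is 7 mm above the bench. Its origin is the centre of its underside, at bench height, z up.
- bottle_amber: Bystander: brown glass solvent bottle with white cap, loose, 70 mm diameter, 140 mm high, origin at the centre of its underside. Not to be disturbed.
- bottle_clear: Bystander: clear glass solvent bottle with blue cap, loose, 70 mm diameter, 140 mm high, origin at the centre of its underside. Not to be disturbed.
Things that resemble listed ones, but are neither listed nor needed, are in the scene too. Of the things like the cup_green, leave any that is brown, purple or white; of the rest the smaller one is meant.

How it is judged (in metres and radians):
At the end, for the whole second after the job is handed in: Each cup stands on its own colour's dish: centre within 12 mm of the dish's centre, its underside on the dish floor (less than 6 mm above the bench), tilted less than 0.05 rad, released and at rest (horizontal distance between cup_blue and dish_blue below 0.012 m and z of cup_blue in the frame of dish_blue between 0 and 0.006 m and angle between each of cup_blue, cup_red, cup_green, cup_yellow's own z axis and vertical below 0.05 rad and linear speed of each of cup_blue, cup_red, cup_green, cup_yellow below 0.02 m/s and angular speed of each of cup_blue, cup_red, cup_green, cup_yellow below 0.2 rad/s and horizontal distance between cup_red and dish_red below 0.012 m and z of cup_red in the frame of dish_red between 0 and 0.006 m and horizontal distance between cup_green and dish_green below 0.012 m and z of cup_green in the frame of dish_green between 0 and 0.006 m and horizontal distance between cup_yellow and dish_yellow below 0.012 m and z of cup_yellow in the frame of dish_yellow between 0 and 0.006 m); the robot touches nothing.
It fails at once if a cup is dropped (moves faster than 1.0 m/s with nothing of the robot touching it) ((linear speed of cup_blue above 1 m/s and contact force between cup_blue and the fingers below 0.05 N and contact force between cup_blue and the arm below 0.05 N) or (linear speed of cup_red above 1 m/s and contact force between cup_red and the fingers below 0.05 N and contact force between cup_red and the arm below 0.05 N) or (linear speed of cup_green above 1 m/s and contact force between cup_green and the fingers below 0.05 N and contact force between cup_green and the arm below 0.05 N) or (linear speed of cup_yellow above 1 m/s and contact force between cup_yellow and the fingers below 0.05 N and contact force between cup_yellow and the arm below 0.05 N)).
It fails at once if a cup is tipped over (more than 0.8 rad) (angle between any of cup_blue, cup_red, cup_green, cup_yellow's own z axis and vertical above 0.8 rad).
It fails at once if a solvent bottle is shifted more than 30 mm or tilted more than 0.3 rad (distance of any of bottle_amber, bottle_clear from where it was at the start of the episode above 0.03 m or angle between any of bottle_amber, bottle_clear's own z axis and vertical above 0.3 rad).
It also fails if it takes over 106 s, if anything falls off the work surface, if the arm or the gripper's body presses on something with over 40 N, if the wrist force passes 120 N, or if a joint passes its speed limit or range.

## Working session

There is one attempt and no reset: what is moved stays moved. The work goes in short steps, Python scripts to look and compute and a tool call to move; the robot and the scene stay as the last step left them, time stands still between calls to the robot, and variables do not carry over. Pictures are saved under pics/ and viewed, about 12 in all and at most 16, crops included, and the job is handed in when it is done.

Besides the shell and the picture viewer there is one more tool, called after "Emit:" in YAML: its name, and indented under it one key for each argument. carry_out: Moves the arm, as the interface text tells. Its arguments: {"type":"object","properties":{"rows":{"type":"array"},"hand":{"type":"number"}},"required":["rows"]}

```bash
mkdir -p pics; python3 - <<'E'
from plant import *
import cv2,numpy as np
np.set_printoptions(precision=2,suppress=True)
print(get_obs())
for n in ("top","scene"):
    cv2.imwrite(f"pics/{n}0.png",cv2.resize(capture(n)[:,:,::-1],(800,600),interpolation=cv2.INTER_CUBIC)); print(camera_info(n))
print(camera_info("wrist"))
E
```

```text
{'time': 0.0, 'joint_positions': array([ 1.01,  0.34,  1.53, -0.  ,  1.28, -0.15]), 'dq': array([ 0.,  0., -0.,  0., -0., -0.]), 'tau': array([ -0.  , -43.12, -24.42,   0.07,   0.06,  -0.  ]), 'tool_pos': array([209.91, 480.77, 226.05]), 'tcp_rot': array([ 3.  ,  1.57, -2.12]), 'contact_force': array([-0.17,  0.26,  0.08]), 'moment': array([ 0.02, -0.02, -0.06]), 'grip_width': 91.72705323191025}
{'camera_matrix': array([[401.07,   0.  , 257.47],
       [  0.  , 401.07, 188.51],
       [  0.  ,   0.  ,   1.  ]]), 'pose': array([[  -0.1 ,   -0.97,    0.21,  226.03],
       [  -1.  ,    0.09,   -0.02,    9.14],
       [  -0.  ,   -0.21,   -0.98, 1267.14],
       [   0.  ,    0.  ,    0.  ,    1.  ]])}
{'camera_matrix': array([[391.54,   0.  , 254.8 ],
       [  0.  , 391.54, 195.78],
       [  0.  ,   0.  ,   1.  ]]), 'pose': array([[ -0.86,   0.35,  -0.38, 836.96],
       [  0.51,   0.61,  -0.61, 600.94],
       [  0.02,  -0.72,  -0.7 , 722.65],
       [  0.  ,   0.  ,   0.  ,   1.  ]])}
{'camera_matrix': array([[266.4 ,   0.  , 253.75],
       [  0.  , 266.4 , 192.68],
       [  0.  ,   0.  ,   1.  ]]), 'mount': array([[  -0.  ,   -0.27,    0.96, -159.45],
       [  -0.  ,   -0.96,   -0.27,   73.57],
       [   1.  ,   -0.  ,    0.  ,   -0.4 ],
       [   0.  ,    0.  ,    0.  ,    1.  ]])}
```

View pics/top0.png

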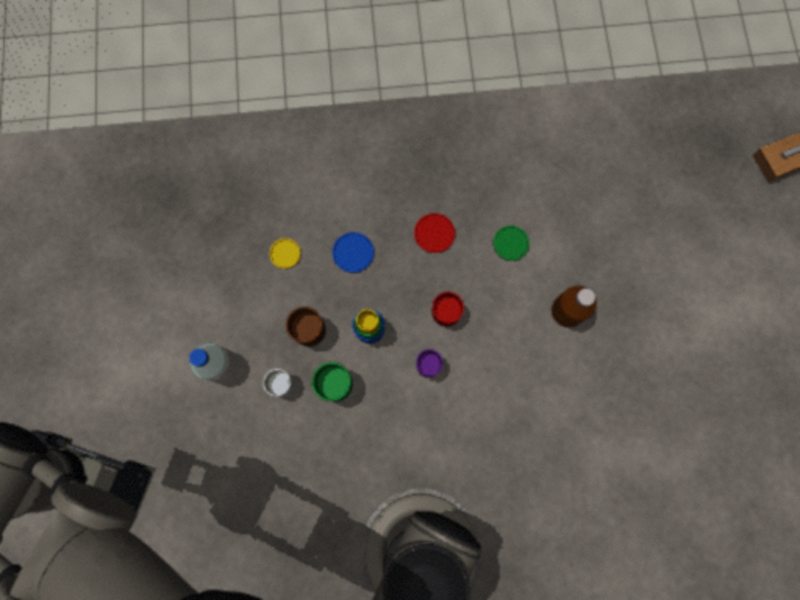

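View pics/scene0.png

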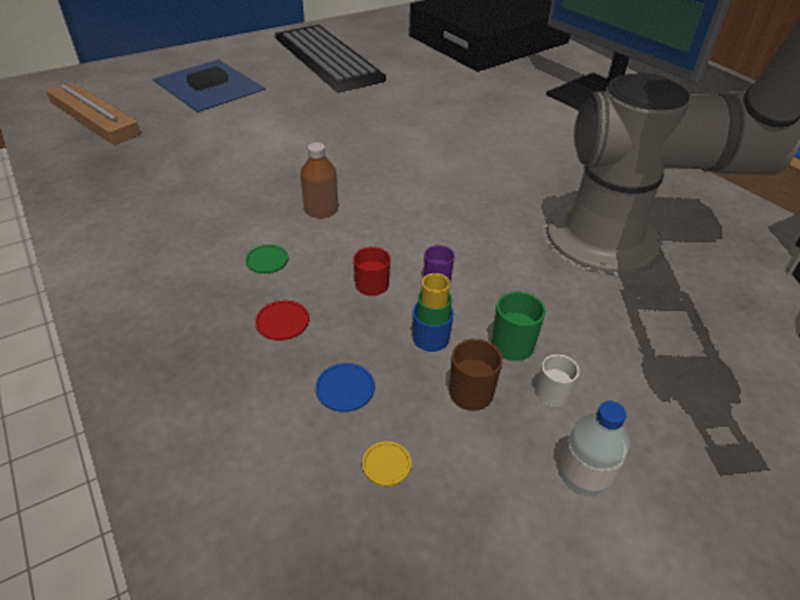

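The top view (800x600) shows dishes at yellow (285,253), blue (353,253), red (435,233) and green (511,243). The nested stack is at (369,322), with blue outside, then green, then yellow, and the lone red cup is at (448,309).

Candidates for cup_green are the nested green at (369,322), the lone larger green at (332,382), brown (306,326), purple (430,363) and white (277,382). Brown, purple and white are excluded. Of the two greens, the nested one is smaller, so it's the one meant. I'll confirm that in an enlarged crop and measure by silhouette.

```bash
cat > h.py <<'E'
from plant import *
import cv2,numpy as np
from scipy.optimize import least_squares
np.set_printoptions(precision=1,suppress=True)
HUE={'red':[(0,7),(174,180)],'blue':[(108,125)],'green':[(50,80)],'yellow':[(20,32)]}
def wristpose():
    from scipy.spatial.transform import Rotation as R
    o=get_obs();T=np.eye(4);T[:3,:3]=R.from_euler('xyz',o['tcp_rot']).as_matrix();T[:3,3]=o['tool_pos'];return T
def grab(n):
    ci=camera_info(n);P=ci['pose'] if 'pose' in ci else wristpose()@ci['mount']
    return capture(n),ci['camera_matrix'],P
def proj(X,K,P):
    c=(np.asarray(X)-P[:3,3])@P[:3,:3];p=c@K.T;return p[:,:2]/p[:,2:]
def cyl(x,y,parts):
    a=np.linspace(0,2*np.pi,60,False)
    return np.array([[x+r*np.cos(t),y+r*np.sin(t),z] for r,z in parts for t in a])
def cents(x,y,parts,K,P,groups):
    m=np.zeros((384*4,512*4),np.uint8)
    for g in groups:
        h=cv2.convexHull((proj(cyl(x,y,[parts[i] for i in g]),K,P)*4+2).astype(np.int32));cv2.fillConvexPoly(m,h,1)
    M=cv2.moments(m,True);return np.array([M['m10']/M['m00'],M['m01']/M['m00']])/4-.4,M['m00']/16
def mask(img,cols):
    h=cv2.cvtColor(img,cv2.COLOR_RGB2HSV);m=np.zeros(img.shape[:2],np.uint8)
    for c in cols:
        for a,b in HUE[c]: m|=cv2.inRange(h,(a,110,35),(b,255,255))
    return m
def blob(img,cols,near):
    n,l,s,c=cv2.connectedComponentsWithStats(mask(img,cols))
    k=[i for i in range(1,n) if s[i,4]>60]
    i=min(k,key=lambda i:np.hypot(*(c[i]-near)));return c[i],s[i,4]
def fit(views,cols,parts,guess,groups=None):
    """views: list of (img,K,P); match silhouette centroids"""
    groups=groups or [range(len(parts))]
    zc=np.mean([p[1] for p in parts]);ob=[];out=[]
    for im,K,P in views: ob.append(blob(im,cols,proj([[*guess,zc]],K,P)[0]))
    for vs in [[i] for i in range(len(views))]+([list(range(len(views)))] if len(views)>1 else []):
        f=lambda q:np.concatenate([cents(*q,parts,views[i][1],views[i][2],groups)[0]-ob[i][0] for i in vs])
        out.append(least_squares(f,guess,diff_step=.01).x)
    ar=[(ob[i][1],cents(*out[-1],parts,views[i][1],views[i][2],groups)[1]) for i in range(len(views))]
    return out,ar
def ray(uv,K,P,z):
    d=P[:3,:3]@np.linalg.inv(K)@np.array([*uv,1.]);return (P[:3,3]+d*(z-P[2,3])/d[2])[:2]
big=[(30,0),(32,60)];med=lambda z:[(24.5,z),(26.5,z+60)];sm=lambda z:[(19,z),(21,z+60)]
dish=lambda D:[(D/2,0),(D/2,7)]
E
python3 - <<'E'
from h import *
t=grab('top');s=grab('scene');v=[t,s]
g=lambda u,w,z:ray((u*.64,w*.64),t[1],t[2],z)
for n,c,p,u,gr in [('dB',['blue'],dish(88),(353,253),0),('dR',['red'],dish(88),(435,233),0),('dG',['green'],dish(77),(511,243),0),('dY',['yellow'],dish(66),(285,253),0),
 ('cR',['red'],big,(448,309),0),('stack',['blue','green','yellow'],big+med(30)+sm(60),(369,322),[(0,1),(2,3),(4,5)]),('yel',['yellow'],[(21,120),(20,90)],(367,320),0)]:
    o,a=fit(v,c,p,g(*u,np.mean([q[1] for q in p])),gr or None);print(n,*o,'areas',[(int(x),int(y)) for x,y in a])
for n,u,z in [('amber cap',(586,296),140),('clear cap',(199,357),140),('biggreen',(334,380),60),('white',(277,380),60),('brown',(306,325),60),('purple',(430,362),60)]: print(n,g(*u,z))
a=cv2.resize(t[0][180:270,160:330],(800,424),interpolation=cv2.INTER_CUBIC)
cv2.imwrite('pics/crop1.png',a[:,:,::-1])
E
```

```text
dB [605.   81.7] [603.3  81.8] [603.9  81.8] areas [(542, 571), (919, 988)]
dR [630.6 -93. ] [628.7 -92.7] [629.4 -92.9] areas [(560, 561), (711, 744)]
dG [ 592.9 -251. ] [ 591.6 -249.9] [ 592.1 -250.5] areas [(394, 439), (382, 435)]
dY [616.4 223.8] [614.3 224. ] [614.8 223.9] areas [(331, 329), (723, 762)]
cR [459.1 -99.3] [457.2 -98.7] [458.2 -98.7] areas [(381, 391), (638, 677)]
stack [440.3  60.3] [437.1  60.1] [438.5  60.7] areas [(281, 387), (997, 1104)]
yel [437.3  59.2] [438.5  62.2] [437.7  60.7] areas [(182, 184), (343, 343)]
amber cap [ 437.8 -347.1]
clear cap [393.7 365. ]
biggreen [336.5 133.8]
white [347.  242.5]
brown [448.2 180.5]
purple [353.1 -52.9]
```

View pics/crop1.png

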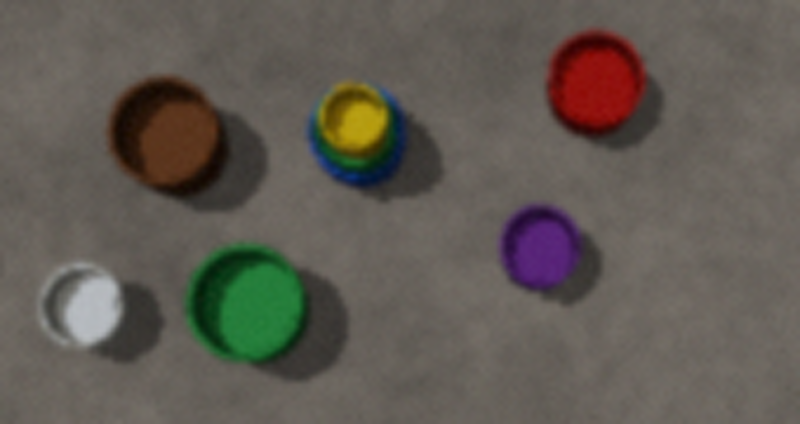

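The crop confirms it: the nested green at crop (355,145) is clearly smaller than the lone green at (247,303), so the stack is blue, green, yellow. The areas also fit the given sizes. I'll move above the stack with the jaws roughly radial.

Emit:
carry_out:
  rows:
    - [228, -420, 0, -60]
    - [228, -420, 0, -60]
    - [228, -420, 0, -60]
    - [228, -420, 0, -60]
    - [228, -420, 0, -60]
    - [228, -420, 0, -60]
    - [228, -420, 0, -60]
    - [228, -420, 0, -60]
    - [228, -420, 0, -60]
    - [228, -420, 0, -60]
    - [228, -420, 0, -60]
    - [228, -420, 0, -60]
    - [228, -420, 0, -60]
    - [228, -420, 0, -60]
    - [228, -420, 0, -60]
    - [228, -420, 0, -60]
  hand: 70

```text
time: 1.53
tool_pos: [437.3, 62.0, 226.3]
tcp_rot: [2.79, 1.569, 2.903]
contact_force: [-0.8, -0.0, -0.4]
grip_width: 69.6
```

```bash
python3 - <<'E'
from h import *
o=get_obs();print(o['time'],o['tool_pos'],o['joint_positions'],o['grip_width']);T=wristpose();print(T[:3,:3])
w=grab('wrist');t=grab('top');s=grab('scene')
for n,c,p,gr in [('yel',['yellow'],[(21,120),(20,90)],0),('gy',['green','yellow'],med(30)+sm(60),[(0,1),(2,3)])]:
    try:
        r,a=fit([w,s,t],c,p,(438,60.5),gr or None);print(n,*r,a)
    except Exception as e: print(n,e)
cv2.imwrite('pics/w1.png',w[0][:,:,::-1])
E
```

```text
1.5333 [437.3  62.  226.3] [-0.   0.2  1.7  0.   1.2 -0.1] 69.60342747290008
[[-0.  -0.1  1. ]
 [ 0.   1.   0.1]
 [-1.   0.  -0. ]]
yel [435.9  61.1] [438.5  62.3] [585.  219.4] [450.3  78.4] [(np.int32(1449), 1400.0625), (np.int32(344), 356.0625), (np.int32(166), 185.3125)]
gy [435.9  59.3] [430.2  51. ] [595.7 225.5] [451.6  77.2] [(np.int32(1877), 1919.25), (np.int32(591), 799.375), (np.int32(166), 293.125)]
```

View pics/w1.png

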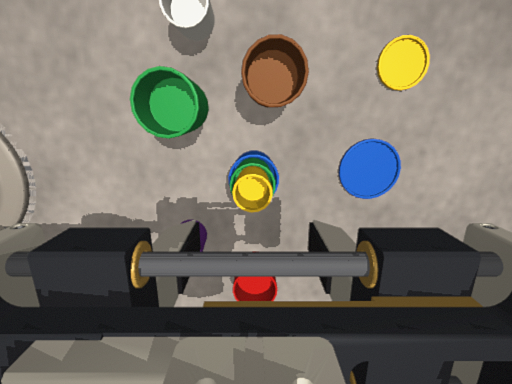

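The wrist view shows the stack at (253,190), concentric, and puts yellow at about (437,61), which agrees with the other cameras. I'll descend to yellow and grip it.

Emit:
carry_out:
  rows:
    - [0, -1, -30, 0]
    - [0, -1, -60, 0]
    - [0, -1, -90, 0]
    - [0, -1, -110, 0]
    - [0, -1, -122, 0]
    - [0, -1, -130, 0]
    - [0, -1, -130, 0]
    - [0, -1, -130, 0]

```text
time: 2.35
tool_pos: [437.8, 61.3, 96.8]
tcp_rot: [2.771, 1.57, 2.886]
contact_force: [0.1, -0.1, 1.2]
grip_width: 70.0
```

Emit:
carry_out:
  rows:
    - [0, 0, 0, 0]
    - [0, 0, 0, 0]
    - [0, 0, 0, 0]
    - [0, 0, 0, 0]
    - [0, 0, 0, 0]
    - [0, 0, 0, 0]
    - [0, 0, 0, 0]
    - [0, 0, 0, 0]
  hand: 34

```text
time: 3.02
tool_pos: [437.9, 61.2, 97.0]
tcp_rot: [2.041, 1.571, 2.156]
contact_force: [-0.4, -0.0, 3.6]
grip_width: 40.7
```

Emit:
carry_out:
  rows:
    - [0, 0, 5, 0]
    - [0, 0, 12, 0]
    - [0, 0, 22, 0]
    - [0, 0, 35, 0]
    - [0, 0, 50, 0]
    - [0, 0, 65, 0]
    - [0, 0, 80, 0]
    - [0, 0, 80, 0]
    - [0, 0, 80, 0]

```text
time: 3.77
tool_pos: [438.3, 61.2, 177.6]
tcp_rot: [-0.098, 1.569, 0.016]
contact_force: [-0.8, 0.1, 0.1]
grip_width: 41.3
```

```bash
python3 - <<'E'
from h import *
s=grab('scene');w=grab('wrist');a=np.hstack([cv2.resize(s[0][100:300,180:440],(400,308),interpolation=cv2.INTER_CUBIC),cv2.resize(w[0],(400,308))])
cv2.imwrite('pics/a2.png',a[:,:,::-1])
E
```

```text
(no output)
```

View pics/a2.png

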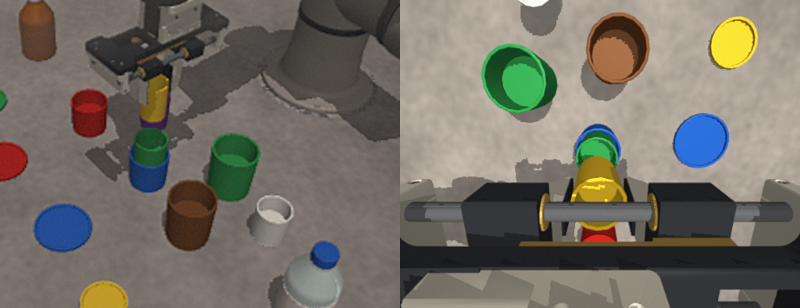

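Yellow is held upright and green and blue stay put. Next is the yellow dish: a shift of about (176.5,162.7), to a final TCP z of about 40.

Emit:
carry_out:
  rows:
    - [9, 8, 0, 0]
    - [27, 25, 0, 0]
    - [50, 46, 0, 0]
    - [73, 67, 0, 0]
    - [96, 89, 0, 0]
    - [119, 110, 0, 0]
    - [142, 131, 0, 0]
    - [160, 148, 0, 0]
    - [171, 158, 0, 0]
    - [176.5, 162.7, 0, 0]
    - [176.5, 162.7, -15, 0]
    - [176.5, 162.7, -40, 0]
    - [176.5, 162.7, -65, 0]
    - [176.5, 162.7, -90, 0]
    - [176.5, 162.7, -108, 0]
    - [176.5, 162.7, -120, 0]
    - [176.5, 162.7, -127, 0]
    - [176.5, 162.7, -131, 0]
    - [176.5, 162.7, -131, 0]
    - [176.5, 162.7, -131, 0]

```text
time: 5.53
tool_pos: [614.5, 224.1, 46.2]
tcp_rot: [1.108, 1.57, 1.222]
contact_force: [0.5, -0.9, -0.4]
grip_width: 41.0
```

```bash
python3 - <<'E'
from h import *
o=get_obs();print(o['tool_pos'],o['contact_force'],o['grip_width'])
s=grab('scene');w=grab('wrist');a=np.hstack([cv2.resize(s[0][220:350,170:340],(400,306),interpolation=cv2.INTER_CUBIC),cv2.resize(w[0],(400,306))])
cv2.imwrite('pics/a3.png',a[:,:,::-1])
E
```

```text
[614.5 224.1  46.2] [ 0.5 -0.9 -0.4] 41.03692793750561
```

View pics/a3.png

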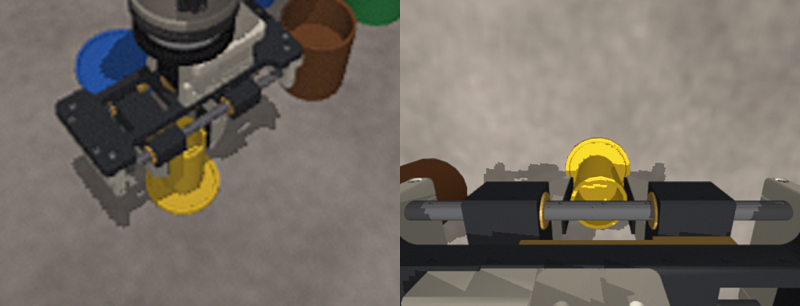

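The cup is just above the yellow dish and centred (dish at right panel (597,160), cup in line). I'll lower it the last few mm, watching the force.

Emit:
carry_out:
  rows:
    - [0, 0, -2, 0]
    - [0, 0, -4, 0]
    - [0, 0, -5, 0]
    - [0, 0, -6, 0]
    - [0, 0, -6, 0]
    - [0, 0, -6, 0]

```text
time: 6.13
tool_pos: [614.6, 224.1, 40.5]
tcp_rot: [0.609, 1.57, 0.723]
contact_force: [-0.1, 0.3, 0.4]
grip_width: 40.6
```

Emit:
carry_out:
  rows:
    - [0, 0, -0.5, 0]
    - [0, 0, -1, 0]
    - [0, 0, -1, 0]
    - [0, 0, -1, 0]

```text
time: 6.47
tool_pos: [614.7, 224.2, 40.0]
tcp_rot: [0.449, 1.569, 0.563]
contact_force: [-1.9, -1.1, 4.5]
grip_width: 41.2
```

It has touched down (4.5 N). I'll release, rise and go back above the stack.

Emit:
carry_out:
  rows:
    - [0, 0, 0, 0]
    - [0, 0, 0, 0]
    - [0, 0, 0, 0]
    - [0, 0, 0, 0]
    - [0, 0, 0, 0]
    - [0, 0, 20, 0]
    - [0, 0, 50, 0]
    - [0, 0, 85, 0]
    - [0, 0, 120, 0]
    - [0, 0, 150, 0]
    - [0, 0, 170, 0]
  hand: 72

```text
time: 7.38
tool_pos: [615.6, 224.4, 213.9]
tcp_rot: [0.2, 1.565, 0.314]
contact_force: [0.1, -0.5, -0.4]
grip_width: 72.0
```

Emit:
carry_out:
  rows:
    - [-177, -163, 20, 0]
    - [-177, -163, 20, 0]
    - [-177, -163, 20, 0]
    - [-177, -163, 20, 0]
    - [-177, -163, 20, 0]
    - [-177, -163, 20, 0]
    - [-177, -163, 20, 0]
    - [-177, -163, 20, 0]
    - [-177, -163, 20, 0]
    - [-177, -163, 20, 0]

```text
time: 8.22
tool_pos: [439.4, 61.9, 233.8]
tcp_rot: [0.204, 1.564, 0.319]
contact_force: [-0.4, -0.2, -0.2]
grip_width: 71.6
```

```bash
python3 - <<'E'
from h import *
o=get_obs();print(o['tool_pos'],o['grip_width'])
s=grab('scene');w=grab('wrist')
r,a=fit([w],['green'],[(26.5,90),(25.5,62)],(438,61));print('green',*r,a)
r,a=fit([w],['green','blue'],big+med(30),(438,61),[(0,1),(2,3)]);print('g+b',*r,a)
r,a=fit([w],['yellow'],sm(3)+[(33,7),(33,0)],(614.6,224),[(0,1),(2,3)]);print('yel+dish',*r,a)
a=np.hstack([cv2.resize(s[0][220:350,170:340],(400,306),interpolation=cv2.INTER_CUBIC),cv2.resize(w[0],(400,306))])
cv2.imwrite('pics/a4.png',a[:,:,::-1])
E
```

```text
[439.4  61.9 233.8] 71.6496408085828
green [435.8  61.3] [(np.int32(1647), 1661.3125)]
g+b [436.8  59.6] [(np.int32(1997), 2168.0625)]
yel+dish [615.  224.4] [(np.int32(2868), 2989.3125)]
```

View pics/a4.png

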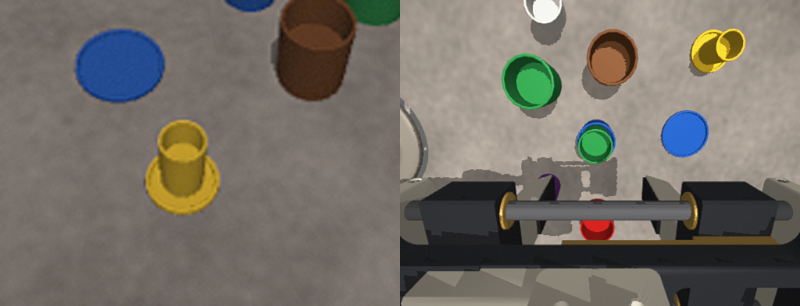

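Yellow stands upright in its dish (left panel (183,160)), and green sits exposed in blue. Now I'll grip green.

Emit:
carry_out:
  rows:
    - [-2, -1, -35, 0]
    - [-2, -1, -70, 0]
    - [-2, -1, -105, 0]
    - [-2, -1, -135, 0]
    - [-2, -1, -153, 0]
    - [-2, -1, -163, 0]
    - [-2, -1, -168, 0]
    - [-2, -1, -168, 0]
    - [-2, -1, -168, 0]

```text
time: 9.07
tool_pos: [437.7, 61.3, 65.6]
tcp_rot: [0.237, 1.565, 0.353]
contact_force: [-0.3, 0.7, -0.2]
grip_width: 71.7
```

Emit:
carry_out:
  rows:
    - [0, 0, 0, 0]
    - [0, 0, 0, 0]
    - [0, 0, 0, 0]
    - [0, 0, 0, 0]
    - [0, 0, 0, 0]
    - [0, 0, 0, 0]
    - [0, 0, 0, 0]
  hand: 44

```text
time: 9.65
tool_pos: [437.9, 61.2, 66.1]
tcp_rot: [0.185, 1.564, 0.301]
contact_force: [-1.4, 0.1, 6.6]
grip_width: 52.5
```

Emit:
carry_out:
  rows:
    - [0, 0, 4, 0]
    - [0, 0, 10, 0]
    - [0, 0, 18, 0]
    - [0, 0, 30, 0]
    - [0, 0, 45, 0]
    - [0, 0, 60, 0]
    - [0, 0, 80, 0]
    - [0, 0, 95, 0]
    - [0, 0, 100, 0]
    - [0, 0, 100, 0]
    - [0, 0, 100, 0]

```text
time: 10.57
tool_pos: [437.7, 61.2, 165.9]
tcp_rot: [0.186, 1.564, 0.301]
contact_force: [0.3, -0.5, -1.0]
grip_width: 52.3
```

```bash
python3 - <<'E'
from h import *
s=grab('scene');w=grab('wrist');a=np.hstack([cv2.resize(s[0][100:300,180:440],(400,308),interpolation=cv2.INTER_CUBIC),cv2.resize(w[0],(400,308))])
cv2.imwrite('pics/a5.png',a[:,:,::-1])
E
```

```text
(no output)
```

View pics/a5.png

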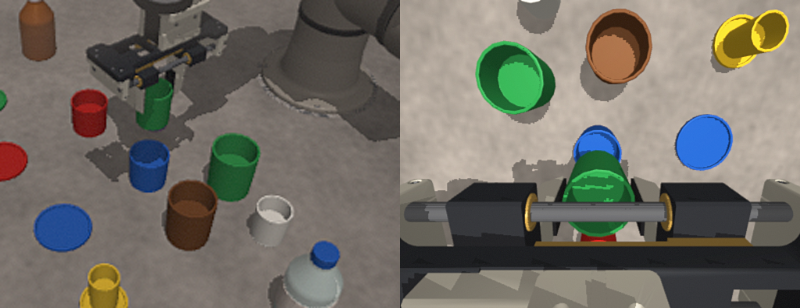

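Green is lifted cleanly and blue now stands empty. I'll carry green to its dish.

Emit:
carry_out:
  rows:
    - [5, -10, 0, 0]
    - [15, -30, 0, 0]
    - [27, -55, 0, 0]
    - [41, -82, 0, 0]
    - [55, -111, 0, 0]
    - [69, -140, 0, 0]
    - [84, -169, 0, 0]
    - [98, -198, 0, 0]
    - [112, -227, 0, 0]
    - [126, -255, 0, 0]
    - [138, -280, 0, 0]
    - [148, -299, 0, 0]
    - [153, -309, 0, 0]
    - [154.5, -312, 0, 0]
    - [154.5, -312, 0, 0]

```text
time: 11.92
tool_pos: [591.3, -251.9, 163.7]
tcp_rot: [0.723, 1.567, 0.838]
contact_force: [-0.4, -0.3, -0.2]
grip_width: 52.2
```

Emit:
carry_out:
  rows:
    - [0, 0, -10, 0]
    - [0, 0, -30, 0]
    - [0, 0, -55, 0]
    - [0, 0, -80, 0]
    - [0, 0, -100, 0]
    - [0, 0, -112, 0]
    - [0, 0, -119, 0]
    - [0, 0, -122, 0]
    - [0, 0, -122, 0]
    - [0, 0, -122, 0]

```text
time: 12.75
tool_pos: [592.0, -252.1, 42.8]
tcp_rot: [0.326, 1.566, 0.441]
contact_force: [0.6, 0.2, -1.1]
grip_width: 52.3
```

```bash
python3 - <<'E'
from h import *
s=grab('scene');w=grab('wrist')
a=np.hstack([cv2.resize(s[0][100:230,100:270],(400,306),interpolation=cv2.INTER_CUBIC),cv2.resize(w[0],(400,306))])
cv2.imwrite('pics/a6.png',a[:,:,::-1])
E
```

```text
(no output)
```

View pics/a6.png

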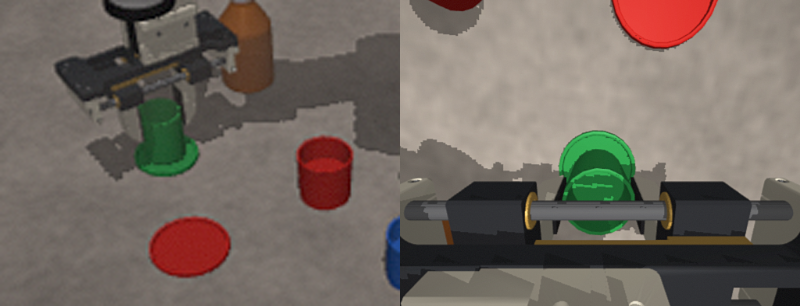

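Green hangs just over its dish and is centred (within about 2 mm). I'll lower it the last 4 mm with dy +1.5.

Emit:
carry_out:
  rows:
    - [0, 1.5, -1, 0]
    - [0, 1.5, -2, 0]
    - [0, 1.5, -3, 0]
    - [0, 1.5, -3.7, 0]
    - [0, 1.5, -4, 0]
    - [0, 1.5, -4, 0]
    - [0, 1.5, -4, 0]

```text
time: 13.43
tool_pos: [592.0, -250.8, 39.3]
tcp_rot: [0.218, 1.566, 0.332]
contact_force: [-1.9, 1.2, 1.9]
grip_width: 52.5
```

Emit:
carry_out:
  rows:
    - [0, 0, -0.4, 0]
    - [0, 0, -0.8, 0]
    - [0, 0, -0.8, 0]
    - [0, 0, -0.8, 0]

```text
time: 13.77
tool_pos: [592.1, -250.9, 39.2]
tcp_rot: [0.138, 1.566, 0.253]
contact_force: [-3.0, 1.9, 5.8]
grip_width: 52.2
```

Touched down. I'll release, rise and go to the red cup.

Emit:
carry_out:
  rows:
    - [0, 0, 0, 0]
    - [0, 0, 0, 0]
    - [0, 0, 0, 0]
    - [0, 0, 0, 0]
    - [0, 0, 0, 0]
    - [0, 0, 0, 0]
    - [0, 0, 20, 0]
    - [0, 0, 50, 0]
    - [0, 0, 85, 0]
    - [0, 0, 120, 0]
    - [0, 0, 150, 0]
    - [0, 0, 175, 0]
  hand: 90

```text
time: 14.77
tool_pos: [592.4, -251.1, 217.1]
tcp_rot: [-0.107, 1.563, 0.008]
contact_force: [0.4, -1.0, 0.5]
grip_width: 89.7
```

Emit:
carry_out:
  rows:
    - [-135, 152, 10, 0]
    - [-135, 152, 10, 0]
    - [-135, 152, 10, 0]
    - [-135, 152, 10, 0]
    - [-135, 152, 10, 0]
    - [-135, 152, 10, 0]
    - [-135, 152, 10, 0]
    - [-135, 152, 10, 0]

```text
time: 15.43
tool_pos: [458.2, -99.5, 227.6]
tcp_rot: [-0.214, 1.562, -0.099]
contact_force: [0.9, -1.7, -0.0]
grip_width: 89.8
```

```bash
python3 - <<'E'
from h import *
o=get_obs();print(o['tool_pos'],o['grip_width'])
s=grab('scene');w=grab('wrist')
r,a=fit([w],['red'],big,(458,-99));print('red',*r,a)
r,a=fit([w],['blue'],big,(437,61));print('blue',*r,a)
r,a=fit([s],['green'],med(3)+[(38.5,7),(38.5,0)],(592,-250.5),[(0,1),(2,3)]);print('g+dish',*r,a)
a=np.hstack([cv2.resize(s[0][100:230,100:270],(400,306),interpolation=cv2.INTER_CUBIC),cv2.resize(w[0],(400,306))])
cv2.imwrite('pics/a7.png',a[:,:,::-1])
E
```

```text
[458.2 -99.5 227.6] 89.77894799822484
red [456.8 -98.5] [(np.int32(2090), 2126.5625)]
blue [437.1  61.2] [(np.int32(3159), 3309.875)]
g+dish [ 592.1 -247.7] [(np.int32(588), 691.5625)]
```

View pics/a7.png

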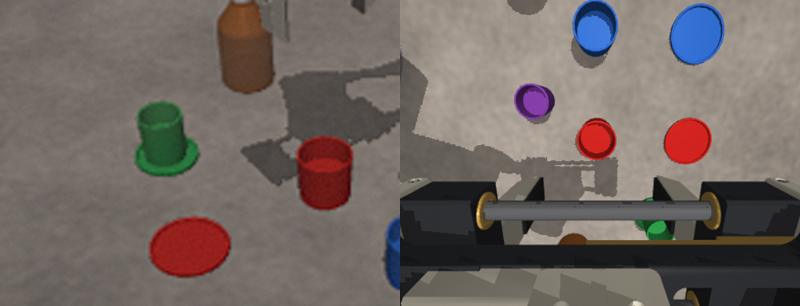

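Green stands upright in its dish (left (161,135)). Red measures (457.3,-98.7), and I'm above it. Descending.

Emit:
carry_out:
  rows:
    - [-1, 1, -35, 0]
    - [-1, 1, -70, 0]
    - [-1, 1, -105, 0]
    - [-1, 1, -140, 0]
    - [-1, 1, -170, 0]
    - [-1, 1, -188, 0]
    - [-1, 1, -196, 0]
    - [-1, 1, -199, 0]
    - [-1, 1, -199, 0]
    - [-1, 1, -199, 0]

```text
time: 16.37
tool_pos: [458.3, -99.6, 28.8]
tcp_rot: [-0.217, 1.561, -0.103]
contact_force: [0.0, 0.5, 0.1]
grip_width: 89.7
```

Emit:
carry_out:
  rows:
    - [0, 0, 0, 0]
    - [0, 0, 0, 0]
    - [0, 0, 0, 0]
    - [0, 0, 0, 0]
    - [0, 0, 0, 0]
    - [0, 0, 0, 0]
    - [0, 0, 0, 0]
    - [0, 0, 0, 0]
  hand: 55

```text
time: 17.03
tool_pos: [458.4, -99.6, 29.3]
tcp_rot: [-0.233, 1.561, -0.119]
contact_force: [-0.8, -0.0, 5.9]
grip_width: 62.3
```

Emit:
carry_out:
  rows:
    - [0, 0, 4, 0]
    - [0, 0, 12, 0]
    - [0, 0, 24, 0]
    - [0, 0, 40, 0]
    - [0, 0, 52, 0]
    - [0, 0, 60, 0]
    - [0, 0, 60, 0]
    - [0, 0, 60, 0]

```text
time: 17.7
tool_pos: [458.5, -99.6, 89.6]
tcp_rot: [-0.254, 1.56, -0.14]
contact_force: [0.1, -0.2, -0.9]
grip_width: 62.8
```

Red is gripped (62.8 mm). Carrying it to its dish, with the final TCP z about 32.

Emit:
carry_out:
  rows:
    - [7, 0, 0, 0]
    - [20, 1, 0, 0]
    - [40, 1, 0, 0]
    - [62, 2, 0, 0]
    - [85, 3, 0, 0]
    - [108, 4, 0, 0]
    - [130, 4, 0, 0]
    - [150, 5, 0, 0]
    - [163, 6, 0, 0]
    - [170, 6, 0, 0]
    - [171, 6, -8, 0]
    - [171, 6, -22, 0]
    - [171, 6, -36, 0]
    - [171, 6, -46, 0]
    - [171, 6, -51, 0]
    - [171, 6, -53, 0]
    - [171, 6, -53, 0]
    - [171, 6, -53, 0]

```text
time: 19.2
tool_pos: [629.7, -93.8, 37.1]
tcp_rot: [-0.262, 1.559, -0.148]
contact_force: [0.1, -0.7, -0.3]
grip_width: 62.2
```

```bash
python3 - <<'E'
from h import *
s=grab('scene');w=grab('wrist')
a=np.hstack([cv2.resize(s[0][130:260,100:270],(400,306),interpolation=cv2.INTER_CUBIC),cv2.resize(w[0],(400,306))])
cv2.imwrite('pics/a8.png',a[:,:,::-1])
E
```

```text
(no output)
```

View pics/a8.png

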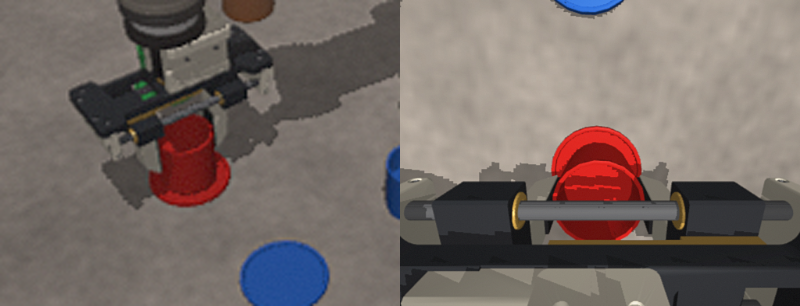

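Red hangs over its dish and is centred (left (190,165)). Lowering it.

Emit:
carry_out:
  rows:
    - [0, 0, -1, 0]
    - [0, 0, -2, 0]
    - [0, 0, -3, 0]
    - [0, 0, -4, 0]
    - [0, 0, -5, 0]
    - [0, 0, -5.3, 0]
    - [0, 0, -5.3, 0]
    - [0, 0, -5.3, 0]

```text
time: 19.97
tool_pos: [630.0, -93.8, 32.4]
tcp_rot: [-0.277, 1.558, -0.163]
contact_force: [-1.2, -1.0, 3.7]
grip_width: 62.4
```

Touched down (3.7 N). I'll release, rise and go to blue at (437.3,61.1).

Emit:
carry_out:
  rows:
    - [0, 0, -0.4, 0]
    - [0, 0, -0.4, 0]
    - [0, 0, -0.4, 0]
    - [0, 0, -0.4, 0]
    - [0, 0, -0.4, 0]
    - [0, 0, -0.4, 0]
    - [0, 0, 15, 0]
    - [0, 0, 45, 0]
    - [0, 0, 80, 0]
    - [0, 0, 115, 0]
    - [0, 0, 140, 0]
    - [0, 0, 140, 0]
  hand: 90

```text
time: 20.97
tool_pos: [632.8, -94.6, 179.2]
tcp_rot: [-0.325, 1.547, -0.211]
contact_force: [1.1, 0.1, 0.4]
grip_width: 89.9
```

Emit:
carry_out:
  rows:
    - [-192.5, 155, 0, 0]
    - [-192.5, 155, 0, 0]
    - [-192.5, 155, 0, 0]
    - [-192.5, 155, 0, 0]
    - [-192.5, 155, 0, 0]
    - [-192.5, 155, 0, 0]
    - [-192.5, 155, 0, 0]
    - [-192.5, 155, 0, 0]
    - [-192.5, 155, 0, 0]
    - [-192.5, 155, 0, 0]

```text
time: 21.8
tool_pos: [441.3, 59.9, 179.1]
tcp_rot: [-0.326, 1.546, -0.213]
contact_force: [-0.3, -0.3, 1.0]
grip_width: 90.2
```

```bash
python3 - <<'E'
from h import *
o=get_obs();print(o['tool_pos'],o['grip_width'])
w=grab('wrist')
r,a=fit([w],['blue'],big,(437,61));print('blue',*r,a)
E
```

```text
[441.3  59.9 179.1] 90.20529167599854
blue [437.1  60.1] [(np.int32(2781), 2886.125)]
```

Emit:
carry_out:
  rows:
    - [-4, 0.7, -20, 0]
    - [-4, 0.7, -50, 0]
    - [-4, 0.7, -85, 0]
    - [-4, 0.7, -115, 0]
    - [-4, 0.7, -135, 0]
    - [-4, 0.7, -145, 0]
    - [-4, 0.7, -150, 0]
    - [-4, 0.7, -150, 0]
    - [-4, 0.7, -150, 0]

```text
time: 22.6
tool_pos: [437.9, 60.1, 29.0]
tcp_rot: [-0.327, 1.547, -0.214]
contact_force: [-0.8, -0.2, -0.4]
grip_width: 89.9
```

Emit:
carry_out:
  rows:
    - [0, 0, 0, 0]
    - [0, 0, 0, 0]
    - [0, 0, 0, 0]
    - [0, 0, 0, 0]
    - [0, 0, 0, 0]
    - [0, 0, 0, 0]
    - [0, 0, 0, 0]
    - [0, 0, 0, 0]
  hand: 55

```text
time: 23.27
tool_pos: [438.0, 60.1, 29.5]
tcp_rot: [-0.325, 1.546, -0.213]
contact_force: [-1.4, -1.1, 6.5]
grip_width: 63.1
```

Emit:
carry_out:
  rows:
    - [0, 0, 4, 0]
    - [0, 0, 12, 0]
    - [0, 0, 24, 0]
    - [0, 0, 40, 0]
    - [0, 0, 52, 0]
    - [0, 0, 60, 0]
    - [0, 0, 60, 0]
    - [0, 0, 60, 0]

```text
time: 23.93
tool_pos: [438.1, 60.1, 89.7]
tcp_rot: [-0.319, 1.545, -0.207]
contact_force: [0.1, -1.5, -0.8]
grip_width: 63.5
```

Blue is gripped. On to its dish at (603.9,81.8).

Emit:
carry_out:
  rows:
    - [7, 1, 0, 0]
    - [20, 2, 0, 0]
    - [40, 5, 0, 0]
    - [62, 8, 0, 0]
    - [85, 11, 0, 0]
    - [108, 14, 0, 0]
    - [130, 16, 0, 0]
    - [148, 19, 0, 0]
    - [160, 20, 0, 0]
    - [165, 21, 0, 0]
    - [166, 21, -8, 0]
    - [166, 21, -22, 0]
    - [166, 21, -36, 0]
    - [166, 21, -46, 0]
    - [166, 21, -51, 0]
    - [166, 21, -53, 0]
    - [166, 21, -53, 0]
    - [166, 21, -53, 0]

```text
time: 25.43
tool_pos: [604.4, 81.1, 37.2]
tcp_rot: [-0.312, 1.544, -0.2]
contact_force: [-0.1, 0.3, -0.8]
grip_width: 63.1
```

```bash
python3 - <<'E'
from h import *
s=grab('scene');w=grab('wrist')
a=np.hstack([cv2.resize(s[0][160:290,140:310],(400,306),interpolation=cv2.INTER_CUBIC),cv2.resize(w[0],(400,306))])
cv2.imwrite('pics/a9.png',a[:,:,::-1])
E
```

```text
(no output)
```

View pics/a9.png

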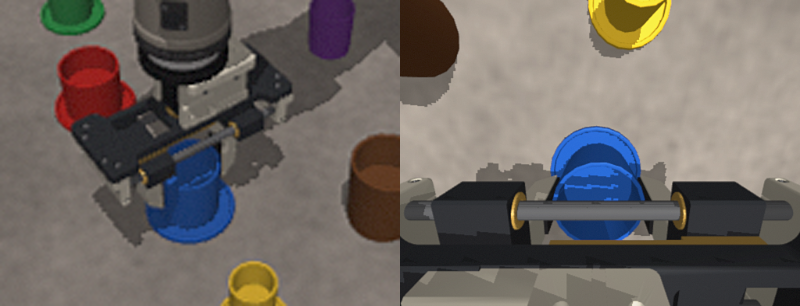

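Blue hangs centred over its dish (left (190,195)), and red stands upright in its own. Lowering it.

Emit:
carry_out:
  rows:
    - [0, 0, -1, 0]
    - [0, 0, -2, 0]
    - [0, 0, -3, 0]
    - [0, 0, -4, 0]
    - [0, 0, -5, 0]
    - [0, 0, -5.3, 0]
    - [0, 0, -5.3, 0]
    - [0, 0, -5.3, 0]

```text
time: 26.2
tool_pos: [604.6, 81.2, 32.6]
tcp_rot: [-0.306, 1.544, -0.193]
contact_force: [-2.0, -0.8, 4.6]
grip_width: 63.0
```

Emit:
carry_out:
  rows:
    - [0, 0, -0.4, 0]
    - [0, 0, -0.4, 0]
    - [0, 0, -0.4, 0]
    - [0, 0, -0.4, 0]
    - [0, 0, -0.4, 0]
    - [0, 0, -0.4, 0]
    - [0, 0, 12, 0]
    - [0, 0, 40, 0]
    - [0, 0, 80, 0]
    - [0, 0, 120, 0]
    - [0, 0, 160, 0]
    - [0, 0, 200, 0]
    - [0, 0, 220, 0]
  hand: 90

```text
time: 27.28
tool_pos: [606.0, 81.2, 258.4]
tcp_rot: [-0.26, 1.536, -0.147]
contact_force: [0.8, -0.1, 0.5]
grip_width: 89.8
```

Emit:
carry_out:
  rows:
    - [-200, -80, 0, 0]
    - [-200, -80, 0, 0]
    - [-200, -80, 0, 0]
    - [-200, -80, 0, 0]
    - [-200, -80, 0, 0]
    - [-200, -80, 0, 0]
    - [-200, -80, 0, 0]
    - [-200, -80, 0, 0]
    - [-200, -80, 0, 0]

```text
time: 28.03
tool_pos: [407.3, 1.4, 258.6]
tcp_rot: [-0.254, 1.535, -0.141]
contact_force: [0.5, 0.7, 0.1]
grip_width: 89.7
```

```bash
python3 - <<'E'
from h import *
s=grab('scene');t=grab('top')
D={'blue':(603.9,81.8,30,32,44),'red':(629.4,-92.9,30,32,44),'green':(592.1,-250.5,24.5,26.5,38.5),'yellow':(614.8,223.9,19,21,33)}
a=s[0].copy();b=t[0].copy();sc=3
a=cv2.resize(a[140:320,130:340],None,fx=sc,fy=sc,interpolation=cv2.INTER_CUBIC)
for x,y,r0,r1,rd in D.values():   # predicted rim & foot & dish for perfect placement
    for r,z in((r1,63),(rd,7)):
        p=(proj(cyl(x,y,[(r,z)]),s[1],s[2])-[130,140]+.5)*sc
        cv2.polylines(a,[p.astype(np.int32)],True,(255,255,255),1)
cv2.imwrite('pics/a10.png',a[:,:,::-1])
E
```

```text
(no output)
```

View pics/a10.png

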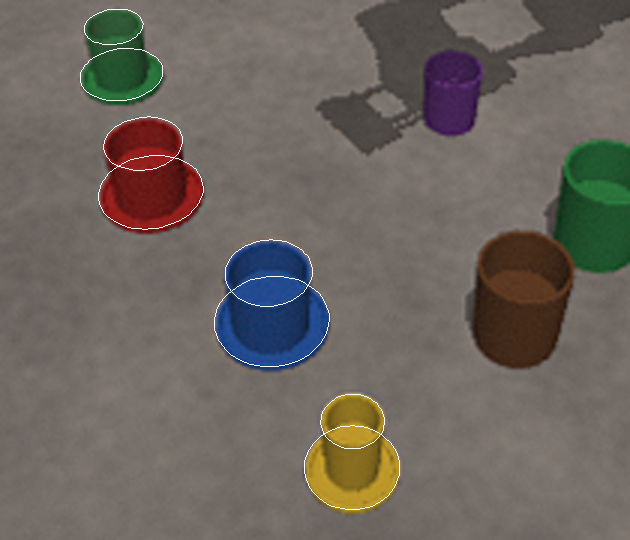

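All four rims match the outlines predicted for perfect placement to within about 1 px (roughly 2 mm). The cups are upright in green (114,27), red (143,143), blue (269,272) and yellow (352,421), and the gripper is clear. Handing in.

```bash
python3 -c "
from plant import *
print(close_job())"
```

```text
the job is handed in; nothing more can be done
None
```

I took the nested stack apart and set all four cups down on the dishes of their own colours, then handed the job in at about 28 s of the 106 s allowed. Yellow went first, then green, red and blue. The green cup I used was the smaller one nested in the blue cup. I left the larger lone green, brown, purple and white cups alone.

- **Placement:** In the last picture, each cup's rim and dish matched the outline predicted for a centred, upright cup to within about 1 pixel (roughly 2 mm). Each cup touched down at 4–6 N before I released it.
- **Disagreement:** An earlier automatic fit of the green cup and dish together came out 3 mm off in y. Its colour area was too small, because of the shadow, and the final outline did not show that offset. It would still be within the 12 mm limit.
- **Tool tilt:** The tool slowly drifted to a tilt of about 0.03 rad. The red and blue cups were upright once released.
- **Bottles:** I never went near either bottle at low height. I did not measure their positions again at the end.

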